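# Line up the shaker's transport lock with a drift and fit the lock bolt

### The job

Lock the bench shaker for transport: its drive plate has stopped out of line with the lock hole in the deck. With the tapered, orange-handled drift find the plate's hole, lever and press the two holes into line until the drift's collar is fully down on the deck, then pull the drift out and drop the red-knobbed lock bolt fully home in its place, with the drift put back upright in a hole of the blue stand. Work gently, never pushing drift or bolt with more than about 2 kg (20 N), and leave the black-knobbed spare bolt and the other things on the bench where they are.

Things in the scene. Friction and masses are not known exactly. Their poses are not given: they have to be found in the camera images.
- shaker: Bench orbital shaker, heavy and immovable, 260 x 240 mm, flat white deck at 95 mm height; origin at the centre of its underside, z up. On the half of the deck at its own +x stands an aluminium platform with two white well plates (to 134 mm height, from 8 mm to 124 mm along x); a flat blue key panel lies on the deck at its -y side. The lock hole is in the half at -x.
- lock_hole (a point): Centre of the round 20 mm lock hole, at deck-top height (z up, axes as the shaker's). The deck is 8 mm thick, with 75 mm of free depth under its top. At the start the drive plate's hole is 10 to 11 mm off this axis, in a direction that differs every time and is not measured: seen as a yellow crescent of plate on the other side of the lock hole, or found by feel.
- plate_level (a point): Point on the lock hole's axis, fixed to the shaker, at the height of the yellow drive plate's top (9 mm below the deck's top). The plate is 8 mm thick with a 20 mm hole; it slides in any level direction against about 4 N of friction and stays where left. At the start the drift's tip on this axis lands on the plate; about 6 mm off it, towards the plate's hole, the tip goes in.
- stand: Blue tool stand, immovable block 60 x 210 mm, 74 mm tall, with three 22 mm through holes along its own y at -68, 0 and +68 mm (x = 0); origin at the centre of its underside. It holds the drift, the lock bolt and the spare bolt, in any order, each hanging by its flange.
- drift: Tapered steel drift: origin on its axis at the underside of its collar, z up along the axis. Above: 34 mm collar 4 mm thick, then an orange round handle 24 mm thick to 50 mm above the origin. Below: straight 19 mm shank for 22 mm, a taper for 30 mm, then a straight flat-ended pilot tip 6 mm thick and 14 mm long, ending 66 mm below the origin. 220 g, more or less.
- bolt: Lock bolt: origin on its axis at the underside of its steel flange, z up. Above: 34 mm flange 4 mm thick, then a round red knob 25 mm thick to 30 mm above the origin. Below: plain 16 mm shank (no thread, just drops in) 32 mm long, foot chamfered by 2.5 mm. 120 g, more or less.
- spare: Spare bolt like the lock bolt but with a black knob and a 12 mm shank 20 mm long; to be left in its hole of the stand.
- reagent: Bystander: amber glass reagent bottle with a blue cap, 60 mm across, 130 mm tall; origin under it.
- spray: Bystander: white spray bottle with a red head, 76 mm across, 195 mm tall; origin under it.
- tip_box: Bystander: blue pipette-tip box with a clear lid, 85 x 120 x 65 mm; origin under it.
- tube_rack: Bystander: green rack of capped microtubes, 60 x 140 x 45 mm; origin under it.
- beaker: Bystander: glass beaker, 70 mm across, 80 mm tall; origin under it.
- wrench: Bystander: steel wrench lying flat; origin under it.

How it is judged:
By the outcome, as a careful person would: the job done as asked, in the order asked, and still so for the second after the job is handed in, with the robot touching nothing.
It also fails if it takes over 67 s, if anything falls off the work surface, if the arm or the gripper's body presses on something with over 40 N, if the wrist force passes 120 N, or if a joint passes its speed limit or range.

### The arm

A 7-joint arm with a two-finger parallel gripper is mounted at the origin on the work surface. World frame = base frame: x ahead of the robot, y to its left, z up, the work surface at z = 0. Lengths are in m, angles in rad, forces in N, time in s.
With the tool pointing down it reaches from about 0.4 to 0.85 m from the base axis. Payload 10.4 kg.
Tool frame: the origin (TCP) lies midway between the tips of the shut fingers; the grasp point (between the pads) lies hold_point_z behind it (hold_point_z is the distance from the TCP to the grasp point, in m); z points along the fingers, y is the line along which they close (so a half turn about z gives the same grasp; the last joint's range is limited). The gripper opens to 87 mm and grips with 3 to 60 N. Pads are 19 mm wide; open, the fingers measure 117 mm over their backs; the gripper's body (75 mm by 190 mm) begins 51 mm behind the grasp point.
Start: joints at [-1.232, 0.332, -0.065, 1.46, 0.022, 1.35, -0.088], TCP at [0.221, 0.585, 0.223] pointing down, gripper open.
Joint ranges: [-2.6, 2.6], [-0.5, 2.12], [-1.47, 1.34], [0.16, 2.42], [-1.27, 4.41], [0.06, 2.06], [-2.6, 2.6]. Speed limits (rad/s): [2.22, 2.22, 2.79, 2.79, 3.14, 3.14, 3.14].

### API

Orientations are given as a unit quaternion [x, y, z, w].
In Python, from bench import * gives the robot as it stands. The module is installed in compiled form; this text tells all that it offers.
- The arm moves only by the tool drive_tool, never from a script. Its argument "increments" is a list of rows, each a list of 6 numbers: the shift along the tool's x, y, z scaled (see below), then the turn, a rotation vector about the tool's x, y, z scaled (see below). In form: [[dx, dy, dz, rx, ry, rz], ...]. A call has exactly 5 rows; each row is the pose to reach, as a shift and turn from the pose commanded when the call began, along the tool's axes at that moment; what a row does not reach only later rows make up. The controller multiplies each number of a shift by 300 mm and each number of a turn by pi/4 rad. A row lasts 1/12 s, in which the tool goes at most 41.7 mm and 7.16 degrees, less where a joint would pass 70% of its speed; a pose out of reach is approached as far as the arm can. A call with a number of a shift or a turn outside -1 to 1 is refused whole. A call with a gripper value outside its range is refused whole. "claw" is the closure, from 0 (fully open) to 1 (shut), set as the call begins (left out, the last holds). The fingers move at their own pace and stop on an object; "force" is the grip in N (left out, the last holds). Time passes only in rows, so rows that repeat a pose let the fingers close, or fill a call up. It gives the time, the measured TCP pose, the force, the opening and the grip force at its end, in the units of the state.
- read_state(): the state, without advancing time (a new reading comes with each control period).
- camera(name): name is "scene" or "side" or "wrist"; returns the picture (420x560x3 uint8, blue, green, red); there is no depth.
- get_calibration(name): a dict with "K" (3x3 intrinsics, pixels), "position" and "rotation" of the camera in the world. Camera axes: x right, y down, z forward; pixel columns grow to the right and rows downward; lengths in m; the calibration is good to about 2 mm. A picture is of the moment at which its call begins: read the wrist's pose just before it. get_calibration takes no time and is no camera call; for the wrist camera it gives the pose at the moment of the call.
- close_job(): hands the job in; it is judged then, once.
The state is a dict: "time": time; "joint_positions": joint angles; "joint_vel": joint speeds; "joint_torque": joint torques, N m; "ee_pos": TCP position; "eef_rot": TCP orientation; "ft_force": force on the tool from outside, world axes, zero at the start; "torque": the same for the moment, N m; "width": finger opening in m; "grip_force": force on a finger pad.
Only numpy, scipy, OpenCV 4.12 (cv2) and the standard library are available. Lean on these libraries where they do the work, as an engineer would, in place of code of your own. Each camera call takes 0.05 s, during which the arm holds its last target. There are 200 camera calls.

## Working session

There is one attempt and no reset: what is moved stays moved. The work goes in short steps, Python scripts to look and compute and a tool call to move; the robot and the scene stay as the last step left them, time stands still between calls to the robot, and variables do not carry over. Pictures are saved under pics/ and viewed, at most 10 in all, crops included, and the job is handed in when it is done.

Besides the shell and the picture viewer there is one more tool, called after "Emit:" as name(argument=value, ...), one argument or row to a line, values as JSON. drive_tool: Moves the arm, as the interface text tells. Its arguments: {"type":"object","properties":{"increments":{"type":"array","items":{"type":"array","items":{"type":"number"}}},"claw":{"type":"number"},"force":{"type":"number"}},"required":["increments"]}

```bash
mkdir -p pics; python3 - <<'E'
from bench import *
import cv2,numpy as np
s=read_state()
for k in s: print(k,np.round(s[k],4))
for n in ("scene","side"):
    c=get_calibration(n); print(n,np.round(c["K"],1).tolist(),np.round(c["position"],3),np.round(c["rotation"],3).tolist())
    cv2.imwrite(f"pics/{n}0.png",camera(n))
import bench
print([x for x in dir(bench) if not x.startswith('_')], globals().get('hold_point_z'))
E
```

```text
time 0.0
joint_positions [-1.2316  0.3329 -0.0647  1.4609  0.0216  1.3499 -0.0885]
joint_vel [-0.0003  0.0017 -0.002   0.0003  0.0011  0.002   0.0005]
joint_torque [-8.00000e-04 -6.23266e+01  2.41000e-02 -3.89885e+01 -6.15000e-02
  4.03000e-02  2.00000e-04]
ee_pos [0.2211 0.5842 0.2218]
eef_rot [ 1.799e-01  9.837e-01 -7.000e-04 -1.000e-04]
ft_force [ 0.0524 -0.0943 -0.1703]
torque [-0.0211 -0.0336  0.0343]
grip_force 0.0
width 0.0867
scene [[391.9, 0.0, 284.7], [0.0, 391.9, 211.2], [0.0, 0.0, 1.0]] [ 1.17  -0.447  0.904] [0.834, 0.404, -0.163, -0.339]
side [[450.8, 0.0, 275.5], [0.0, 450.8, 215.8], [0.0, 0.0, 1.0]] [-0.138 -0.876  0.761] [0.822, -0.28, 0.15, -0.473]
['PlanningError', 'camera', 'close_job', 'get_calibration', 'hold_point_z', 'read_state'] 0.0187
```

View pics/scene0.png

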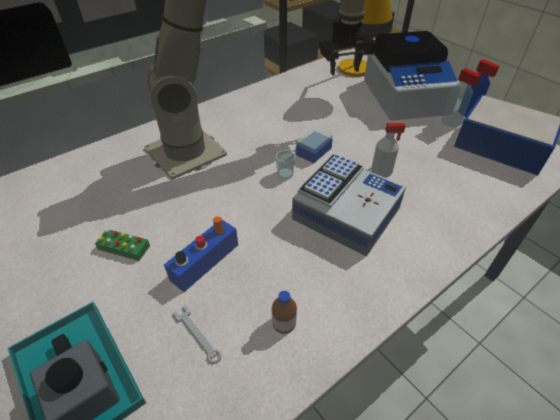

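View pics/side0.png

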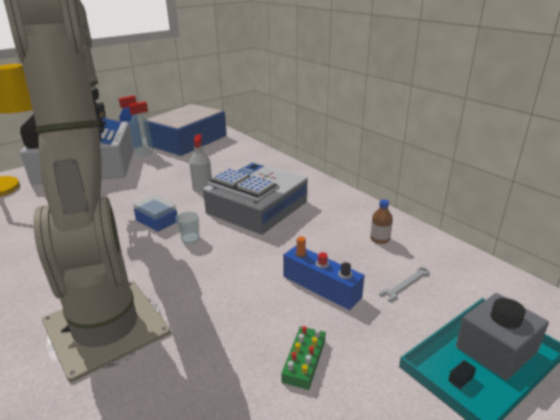

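The scene view shows the stand with orange drift (218,226), red bolt (200,243) and black spare (180,258); the lock hole is at about (368,199). In the side view these are at (301,247), (322,260), (346,270), with the hole at about (266,176).

```bash
cat > h.py <<'E'
from bench import *
import cv2,numpy as np
from scipy.spatial.transform import Rotation as R
def rot(q): 
    q=np.array(q); return q if q.shape==(3,3) else R.from_quat(q).as_matrix()
def ray(c,uv):
    d=rot(c["rotation"])@np.linalg.inv(c["K"])@np.array([uv[0],uv[1],1.]); return np.array(c["position"]),d/np.linalg.norm(d)
def onz(c,uv,z):
    p,d=ray(c,uv); return p+d*(z-p[2])/d[2]
def blobs(im,lo,hi,amin=10):
    h=cv2.cvtColor(im,cv2.COLOR_BGR2HSV); m=cv2.inRange(h,np.array(lo),np.array(hi))
    n,l,st,ce=cv2.connectedComponentsWithStats(m)
    return [(np.round(ce[i],1).tolist(),st[i].tolist()) for i in range(1,n) if st[i][4]>=amin]
def project(c,X):
    p=np.array(c["K"])@(rot(c["rotation"]).T@(np.array(X)-c["position"])); return p[:2]/p[2]
def cross2(c1,u1,c2,u2):
    p,d=ray(c1,u1);q,e=ray(c2,u2)
    t=np.linalg.lstsq(np.c_[d,-e],q-p,rcond=None)[0]; a=p+d*t[0];b=q+e*t[1]
    return (a+b)/2,np.linalg.norm(a-b)
E
python3 - <<'E'
from h import *
A=get_calibration("scene");B=get_calibration("side")
print(rot(A["rotation"])[:,2])
for n,a,b in (("orange",(218,226),(301,247)),("red",(200.5,243),(322,260)),("black",(180.5,258),(346,270)),("hole",(368,199),(266,176))):
    x,e=cross2(A,a,B,b);print(n,x.round(3),round(e,4))
for n,uv,z in (("hole",(368,199),.095),("or",(218,226),.102),("red",(200.5,243),.094),("blk",(180.5,258),.094)): print(n,onz(A,uv,z).round(3))
for uv in ((404,185),(366,243),(294,197)): print(uv, onz(A,uv,.095).round(3))
im=cv2.imread("pics/scene0.png"); c=im[140:290,160:420]; cv2.imwrite("pics/sc_crop.png",cv2.resize(c,None,fx=3,fy=3,interpolation=cv2.INTER_CUBIC))
w=get_calibration("wrist"); print(w["K"],w["position"],w["rotation"])
E
```

```text
[-0.5455556   0.43306065 -0.71751485]
orange [ 0.485 -0.139  0.097] 0.0026
red [ 0.5   -0.204  0.086] 0.0028
black [ 0.515 -0.272  0.089] 0.0004
hole [0.667 0.268 0.096] 0.0014
hole [0.668 0.267 0.095]
or [ 0.491 -0.142  0.102]
red [ 0.507 -0.208  0.094]
blk [ 0.519 -0.273  0.094]
(404, 185) [0.693 0.4   0.095]
(366, 243) [0.781 0.139 0.095]
(294, 197) [0.525 0.1   0.095]
[[329.17770941   0.         282.09336646]
 [  0.         329.17770941 214.74633016]
 [  0.           0.           1.        ]] [0.15151051 0.61081932 0.38383016] [0.81483042 0.56301733 0.07837258 0.11366884]
```

View pics/sc_crop.png

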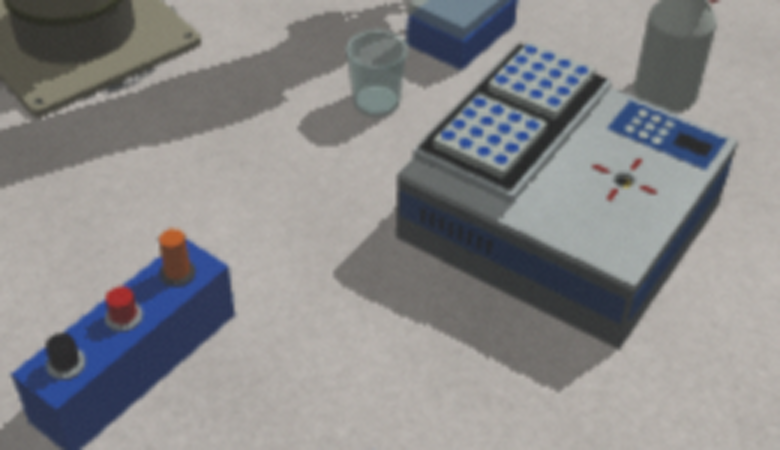

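The crop shows the hole at crop (625,180), inside four red marks, with a yellow crescent at its lower right. The platform is to the upper left and the key panel to the upper right.

```bash
cat >> h.py <<'E'
def plan(target,ang=None):
    "increments (scaled) from measured pose to target TCP with tool y at world angle ang deg, tool vertical"
    s=read_state(); M=rot(s["eef_rot"]); d=M.T@(np.array(target)-s["ee_pos"])/.3
    if ang is None: ang=np.degrees(np.arctan2(M[1,1],M[0,1]))
    a=np.radians(ang); y=np.array([np.cos(a),np.sin(a),0]); z=np.array([0,0,-1.]); T=np.c_[np.cross(y,z),y,z]
    r=R.from_matrix(M.T@T).as_rotvec()/(np.pi/4)
    print("plan",d.round(4),r.round(4),"rows",round(max(np.linalg.norm(d)/.139,np.linalg.norm(r)/.159),1),"yawy",np.degrees(np.arctan2(M[1,1],M[0,1])).round(1), "tool z",M[:,2].round(4))
def st():
    s=read_state(); print("t",round(s["time"],2),"pos",np.round(s["ee_pos"],4),"F",np.round(s["ft_force"],2),"w",round(float(s["width"]),4),"g",np.round(s["grip_force"],1))
E
python3 - <<'E'
from h import *
A=get_calibration("scene");B=get_calibration("side")
print("spray",onz(A,(385,172),0), onz(A,(395,126),.185),"side",cross2(A,(396,128),B,(198,141)))
print("rea",cross2(A,(285,296),B,(384,204)), "beaker",onz(A,(286,176),0))
# sub-pixel estimate of hole by red marks
for n,c in (("scene",A),("side",B)):
    im=cv2.imread(f"pics/{n}0.png"); b=blobs(im,(0,90,60),(10,255,255),3)+blobs(im,(165,90,60),(180,255,255),3)
    print(n,[(x[0],x[1][4]) for x in b])
plan([0.70,0.20,0.24],12.7)
plan([0.69,0.20,0.24],69.3)
E
```

```text
spray [0.55037059 0.50076153 0.        ] [0.54177628 0.50764406 0.185     ] side (array([0.54632376, 0.50911425, 0.18016817]), np.float64(0.0017471319150792438))
rea (array([ 0.78970601, -0.14448072,  0.12308046]), np.float64(0.003009280624881943)) beaker [0.34921471 0.20987369 0.        ]
scene [([478.5, 71.4], 503), ([395.4, 128.1], 198), ([371.5, 194.0], 4), ([359.5, 195.5], 4), ([364.0, 204.0], 5), ([375.5, 202.5], 4), ([217.9, 225.8], 95), ([115.2, 233.0], 17), ([138.6, 238.9], 17), ([199.7, 240.0], 57), ([116.9, 242.8], 17), ([479.0, 71.0], 3), ([463.0, 73.0], 3), ([479.0, 75.4], 9), ([484.8, 73.2], 8), ([472.2, 83.8], 16), ([201.6, 242.6], 26), ([196.3, 241.6], 7)]
side [([133.2, 103.7], 323), ([197.4, 141.5], 44), ([299.0, 237.2], 5), ([301.2, 250.2], 43), ([297.4, 244.2], 9), ([322.4, 257.1], 63), ([303.9, 329.0], 26), ([311.1, 349.3], 29), ([293.6, 355.5], 28), ([129.7, 109.5], 29), ([197.4, 139.0], 51), ([321.8, 259.7], 32)]
plan [-1.9463 -0.6328 -0.0596] [-1.4000e-03  8.0000e-04  1.2571e+00] rows 14.7 yawy 69.3 tool z [-4.0e-04 -1.1e-03 -1.0e+00]
plan [-1.9151 -0.6446 -0.0596] [-0.0015  0.0001 -0.0007] rows 14.5 yawy 69.3 tool z [-4.0e-04 -1.1e-03 -1.0e+00]
```

Emit:
drive_tool(
  increments=[
    [-0.126, -0.033, -0.02, 0, 0, 0],
    [-0.252, -0.066, -0.04, 0, 0, 0],
    [-0.378, -0.1, -0.06, 0, 0, 0],
    [-0.504, -0.133, -0.07, 0, 0, 0],
    [-0.63, -0.166, -0.07, 0, 0, 0],
  ],
  claw=0,
)

```text
time: 0.52
ee_pos: [0.3817, 0.4699, 0.2442]
eef_rot: [0.18, 0.984, 0.0, 0.0]
ft_force: [0.8, 0.8, 0.2]
width: 0.0872
grip_force: 0.0
```

Emit:
drive_tool(
  increments=[
    [-0.126, -0.033, 0, 0, 0, 0],
    [-0.252, -0.066, 0, 0, 0, 0],
    [-0.378, -0.1, 0, 0, 0, 0],
    [-0.504, -0.133, 0, 0, 0, 0],
    [-0.63, -0.166, 0, 0, 0, 0],
  ],
)

```text
time: 0.93
ee_pos: [0.5407, 0.3561, 0.2433]
eef_rot: [0.18, 0.984, -0.0, -0.0]
ft_force: [0.1, 0.1, -0.0]
width: 0.087
grip_force: 0.0
```

Emit:
drive_tool(
  increments=[
    [-0.126, -0.033, 0, 0, 0, 0.14],
    [-0.252, -0.066, 0, 0, 0, 0.28],
    [-0.378, -0.1, 0.03, 0, 0, 0.42],
    [-0.504, -0.133, 0.06, 0, 0, 0.56],
    [-0.504, -0.133, 0.08, 0, 0, 0.7],
  ],
)

```text
time: 1.35
ee_pos: [0.6717, 0.2579, 0.217]
eef_rot: [0.447, 0.895, -0.003, 0.002]
ft_force: [0.9, -1.2, -0.6]
width: 0.0871
grip_force: 0.0
```

```bash
python3 - <<'E'
from h import *
camera("wrist"); w=get_calibration("wrist"); im=camera("wrist"); cv2.imwrite("pics/w1.png",im); np.savez("pics/w1",**{k:np.array(w[k]) for k in w}); st()
u=project(w,[.668,.267,.095]);print("hole expected",u)
b=blobs(im,(0,90,60),(10,255,255),20)+blobs(im,(165,90,60),(180,255,255),20)
for x in b: print(x, onz(w,x[0],.095).round(4))
y=blobs(im,(18,80,40),(38,255,255),10); print("yellow",[(x,onz(w,x[0],.086).round(4)) for x in y])
x0,y0=int(u[0])-60,int(u[1])-60; print(x0,y0)
cv2.imwrite("pics/w1c.png",np.hstack([cv2.resize(im[y0:y0+120,x0:x0+120],(480,480),interpolation=cv2.INTER_CUBIC),cv2.resize(im,(320,240))[:240].repeat(2,0)]))
E
```

```text
t 1.45 pos [0.6673 0.2644 0.2169] F [-0.53  0.27  0.28] w 0.0876 g 0.0
hole expected [285.06906445 202.84274517]
([293.5, 176.6], [288, 167, 12, 21, 131]) [0.6599 0.2901 0.095 ]
([255.4, 194.3], [245, 189, 21, 12, 128]) [0.6425 0.2576 0.095 ]
([310.6, 213.5], [301, 208, 20, 12, 120]) [0.6921 0.2728 0.095 ]
([273.7, 230.3], [268, 221, 12, 19, 114]) [0.6751 0.2403 0.095 ]
yellow [(([283.9, 204.2], [273, 195, 22, 18, 281]), array([0.6693, 0.2636, 0.086 ])), (([97.0, 300.8], [84, 272, 34, 58, 1003]), array([0.579 , 0.0724, 0.086 ])), (([467.1, 300.6], [448, 272, 33, 58, 971]), array([0.8742, 0.2931, 0.086 ])), (([420.0, 351.8], [255, 340, 305, 21, 4779]), array([0.8782, 0.2211, 0.086 ]))]
225 142
```

View pics/w1c.png

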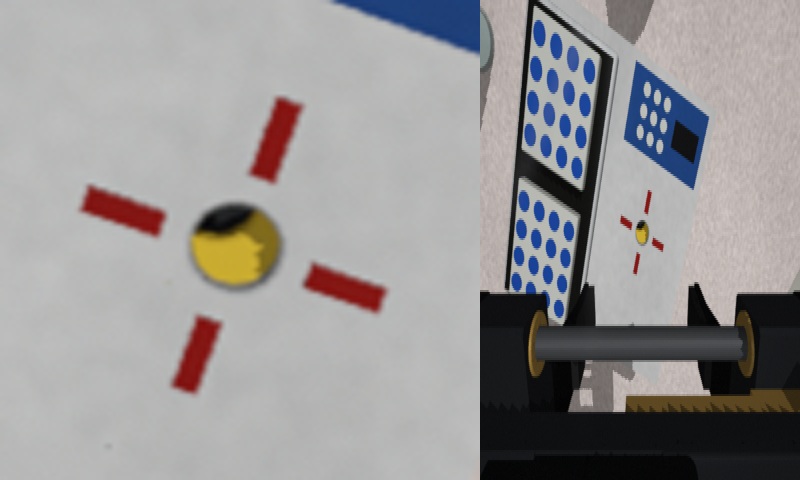

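The crop shows the round hole at image pixel (284,203.5) with four red marks. Most of it is yellow plate, and the dark plate hole peeks out at the top, slightly left of centre.

```bash
python3 - <<'E'
from h import *
from scipy.optimize import least_squares
im=cv2.imread("pics/w1.png"); w=dict(np.load("pics/w1.npz"))
h=cv2.cvtColor(im,cv2.COLOR_BGR2HSV); yel=cv2.inRange(h,(18,80,40),(38,255,255))
c=(283.75,203.5); pts=[];
g=h[:,:,2]
# hole interior + edge between dark and yellow
m=np.zeros(g.shape,np.uint8); cv2.circle(m,(284,203),9,255,-1)
dark=((g<75)&(m>0)&(yel==0)).astype(np.uint8)
ys,xs=np.nonzero(dark)
for x,y in zip(xs,ys):
    for dx,dy in((0,1),(1,0),(-1,0)):
        if yel[y+dy,x+dx]: pts.append(onz(w,(x+dx/2,y+dy/2),.086)[:2])
pts=np.array(pts)
H=np.array([.6674,.2652]); print(len(pts), (1e3*(pts-H)).round(1).tolist())
f=least_squares(lambda p:np.hypot(*(pts-p).T)-.010,H+[-.003,.009]); d=f.x-H
print("plate hole off mm",d*1e3,np.hypot(*d)*1e3,"dir deg",np.degrees(np.arctan2(d[1],d[0])),f.cost)
q=[onz(w,(x,y),.086)[:2] for x,y in zip(xs,ys)]; print("dark centroid off",1e3*(np.mean(q,0)-H))
plan([.487,-.140,.20],12.7)
E
```

```text
17 [[-1.4, 6.7], [-0.9, 5.3], [-0.8, 5.9], [-1.8, 3.5], [-1.1, 4.0], [-1.0, 4.7], [-2.7, 1.6], [-2.0, 2.2], [-1.9, 2.8], [-6.5, -2.4], [-7.2, -2.3], [-5.8, -1.8], [-5.1, -1.3], [-4.3, -0.7], [-3.6, -0.2], [-2.9, 0.3], [-2.8, 1.0]]
plate hole off mm [-10.95140247   6.74148678] 12.860048993052791 dir deg 148.3842935042992 3.4335534681551986e-07
dark centroid off [-4.13709839  2.49191853]
plan [-0.7053 -1.2963  0.0615] [-0.0048  0.0013  0.5496] rows 10.6 yawy 37.4 tool z [-0.003  -0.0025 -1.    ]
```

Emit:
drive_tool(
  increments=[
    [-0.064, -0.118, 0, 0, 0, 0],
    [-0.128, -0.236, 0, 0, 0, 0],
    [-0.192, -0.354, 0, 0, 0, 0],
    [-0.256, -0.472, 0, 0, 0, 0],
    [-0.32, -0.59, 0, 0, 0, 0],
  ],
)

```text
time: 1.87
ee_pos: [0.5842, 0.0825, 0.22]
eef_rot: [0.437, 0.899, 0.001, 0.0]
ft_force: [0.1, -0.7, -0.3]
width: 0.087
grip_force: 0.0
```

Emit:
drive_tool(
  increments=[
    [-0.064, -0.118, 0, 0, 0, 0],
    [-0.128, -0.236, 0, 0, 0, 0],
    [-0.192, -0.354, 0, 0, 0, 0],
    [-0.256, -0.472, 0, 0, 0, 0],
    [-0.32, -0.59, 0, 0, 0, 0],
  ],
)

```text
time: 2.28
ee_pos: [0.5035, -0.102, 0.2201]
eef_rot: [0.437, 0.899, 0.001, 0.0]
ft_force: [0.1, -1.1, 0.5]
width: 0.0872
grip_force: 0.0
```

Emit:
drive_tool(
  increments=[
    [-0.065, -0.116, 0.02, 0, 0, 0.14],
    [-0.065, -0.116, 0.04, 0, 0, 0.28],
    [-0.065, -0.116, 0.06, 0, 0, 0.42],
    [-0.065, -0.116, 0.06, 0, 0, 0.55],
    [-0.065, -0.116, 0.06, 0, 0, 0.55],
  ],
  claw=0.3,
)

```text
time: 2.7
ee_pos: [0.4889, -0.1374, 0.2017]
eef_rot: [0.622, 0.783, 0.0, -0.0]
ft_force: [-0.5, 0.0, -0.3]
width: 0.0643
grip_force: 0.0
```

```bash
python3 - <<'E'
from h import *
camera("wrist"); w=get_calibration("wrist"); im=camera("wrist"); cv2.imwrite("pics/w2.png",im); np.savez("pics/w2",**{k:np.array(w[k]) for k in w}); st()
for n,X in (("or",[.487,-.14,.124]),("red",[.502,-.206,.104])): print(n,project(w,X))
for x in blobs(im,(0,120,80),(18,255,255),60)+blobs(im,(170,120,80),(180,255,255),60): print(x, onz(w,x[0],.124).round(4),onz(w,x[0],.104).round(4))
E
```

```text
t 2.8 pos [ 0.4892 -0.1375  0.202 ] F [-0.34  0.08  0.71] w 0.0623 g 0.0
or [277.90408623 225.78512432]
red [277.63155979 292.21965202]
([273.8, 216.6], [258, 196, 31, 42, 1008]) [ 0.4823 -0.1336  0.124 ] [ 0.4832 -0.1393  0.104 ]
([273.9, 276.5], [261, 267, 26, 18, 395]) [ 0.4936 -0.1822  0.124 ] [ 0.4954 -0.192   0.104 ]
```

View pics/w2.png

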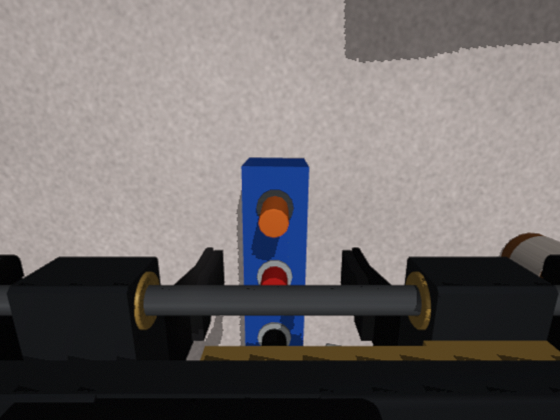

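The wrist view shows the drift's top circle at about (273.5,222.5), its collar at (275,207), and the stand between the fingers.

```bash
python3 - <<'E'
from h import *
w=dict(np.load("pics/w2.npz")); 
print(onz(w,(273.5,222.5),.124),onz(w,(275,207),.078)," stand top corners",onz(w,(243,167),.074),onz(w,(308,167),.074))
print("red flange",onz(w,(275,278),.078),"black",onz(w,(274,340),.078))
plan([.484,-.139,.14],12.7); plan([.484,-.139,.083],12.7)
E
```

```text
[ 0.48313262 -0.13821771  0.124     ] [ 0.48328862 -0.13782709  0.078     ]  stand top corners [ 0.44787274 -0.10999115  0.074     ] [ 0.50347064 -0.09675992  0.074     ]
red flange [ 0.49909966 -0.20599568  0.078     ] black [ 0.51369174 -0.27338618  0.078     ]
plan [-0.0007 -0.0182  0.2065] [ 0.001  -0.0003  0.0167] rows 1.5 yawy 13.4 tool z [ 7.e-04  4.e-04 -1.e+00]
plan [-0.0008 -0.0183  0.3965] [ 0.001  -0.0003  0.0167] rows 2.9 yawy 13.4 tool z [ 7.e-04  4.e-04 -1.e+00]
```

Emit:
drive_tool(
  increments=[
    [0, -0.021, 0.1, 0, 0, 0],
    [0, -0.021, 0.2, 0, 0, 0],
    [0, -0.021, 0.3, 0, 0, 0],
    [0, -0.021, 0.395, 0, 0, 0],
    [0, -0.021, 0.395, 0, 0, 0],
  ],
)

```text
time: 3.22
ee_pos: [0.4799, -0.1386, 0.0788]
eef_rot: [0.62, 0.785, -0.002, -0.003]
ft_force: [-1.2, 0.2, -0.4]
width: 0.0606
grip_force: 0.0
```

Emit:
drive_tool(
  increments=[
    [0, 0, 0, 0, 0, 0],
    [0, 0, 0, 0, 0, 0],
    [0, 0, 0, 0, 0, 0],
    [0, 0, 0, 0, 0, 0],
    [0, 0, 0, 0, 0, 0],
  ],
  claw=1,
  force=45,
)

```text
time: 3.63
ee_pos: [0.4837, -0.14, 0.0842]
eef_rot: [0.622, 0.783, 0.001, 0.001]
ft_force: [-0.6, 0.8, 0.0]
width: 0.0354
grip_force: 0.0
```

Emit:
drive_tool(
  increments=[
    [0, 0, 0, 0, 0, 0],
    [0, 0, 0, 0, 0, 0],
    [0, 0, 0, 0, 0, 0],
    [0, 0, 0, 0, 0, 0],
    [0, 0, 0, 0, 0, 0],
  ],
)

```text
time: 4.05
ee_pos: [0.4831, -0.14, 0.0835]
eef_rot: [0.622, 0.783, 0.0, 0.0]
ft_force: [-1.4, 0.5, 6.3]
width: 0.0232
grip_force: 45.0
```

Emit:
drive_tool(
  increments=[
    [0, 0, -0.06, 0, 0, 0],
    [0, 0, -0.18, 0, 0, 0],
    [0, 0, -0.3, 0, 0, 0],
    [0, 0, -0.42, 0, 0, 0],
    [0, 0, -0.5, 0, 0, 0],
  ],
)

```text
time: 4.47
ee_pos: [0.4832, -0.1403, 0.2361]
eef_rot: [0.623, 0.783, 0.001, 0.001]
ft_force: [1.1, 0.6, -2.5]
width: 0.0232
grip_force: 45.0
```

Emit:
drive_tool(
  increments=[
    [0.108, 0.08, 0, 0, 0, 0],
    [0.216, 0.16, 0, 0, 0, 0],
    [0.324, 0.241, 0, 0, 0, 0],
    [0.432, 0.322, 0, 0, 0, 0],
    [0.54, 0.402, 0, 0, 0, 0],
  ],
)

```text
time: 4.88
ee_pos: [0.564, 0.047, 0.2326]
eef_rot: [0.622, 0.783, -0.0, -0.0]
ft_force: [1.0, 0.7, -2.1]
width: 0.0232
grip_force: 45.0
```

Emit:
drive_tool(
  increments=[
    [0.108, 0.08, 0, 0, 0, 0],
    [0.216, 0.16, 0, 0, 0, 0],
    [0.324, 0.241, 0, 0, 0, 0],
    [0.432, 0.322, 0, 0, 0, 0],
    [0.54, 0.402, 0, 0, 0, 0],
  ],
)

```text
time: 5.3
ee_pos: [0.645, 0.2319, 0.2322]
eef_rot: [0.622, 0.783, -0.0, -0.0]
ft_force: [1.5, 0.0, -2.4]
width: 0.0234
grip_force: 45.0
```

Emit:
drive_tool(
  increments=[
    [0.107, 0.08, 0, 0, 0, 0],
    [0.107, 0.08, 0, 0, 0, 0],
    [0.107, 0.08, 0.04, 0, 0, 0],
    [0.107, 0.08, 0.07, 0, 0, 0],
    [0.107, 0.08, 0.1, 0, 0, 0],
  ],
)

```text
time: 5.72
ee_pos: [0.6607, 0.2649, 0.2014]
eef_rot: [0.623, 0.782, -0.001, -0.0]
ft_force: [-1.1, -0.0, -2.0]
width: 0.0232
grip_force: 45.0
```

```bash
python3 - <<'E'
from h import *
camera("wrist"); w=get_calibration("wrist"); im=camera("wrist"); cv2.imwrite("pics/w3.png",im); np.savez("pics/w3",**{k:np.array(w[k]) for k in w}); st()
plan([.6623,.2684,.19])
u=project(w,[.6674,.2652,.095]);print("hole expected",u)
b=blobs(im,(0,150,60),(6,255,255),15)+blobs(im,(170,100,60),(180,255,255),15)
for x in b: print(x, onz(w,x[0],.095).round(4))
x0,y0=int(u[0])-75,max(0,int(u[1])-75); print(x0,y0)
cv2.imwrite("pics/w3c.png",cv2.resize(im[y0:y0+150,x0:x0+150],(600,600),interpolation=cv2.INTER_CUBIC))
E
```

```text
t 5.82 pos [0.66   0.2648 0.2007] F [ 0.41  0.04 -2.36] w 0.0229 g 45.0
plan [0.0099 0.0102 0.0355] [-0.0045  0.0012  0.    ] rows 0.3 yawy 12.9 tool z [-0.0032 -0.0017 -1.    ]
hole expected [290.60624242 214.90155037]
([288.5, 184.4], [285, 175, 8, 20, 121]) [0.6597 0.2901 0.095 ]
([321.5, 212.9], [312, 210, 20, 7, 119]) [0.6923 0.2727 0.095 ]
([259.6, 217.1], [250, 214, 20, 7, 116]) [0.6424 0.2575 0.095 ]
215 139
```

View pics/w3c.png

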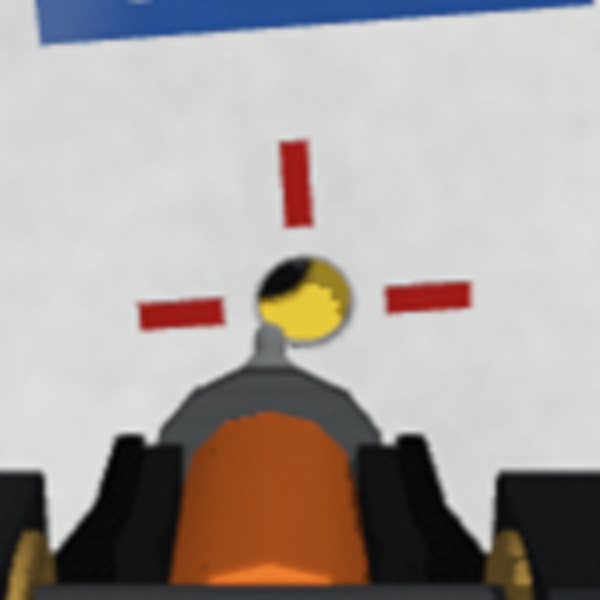

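The crop shows the drift's tip at crop (269,331), full image (282.3,221.7). It is just short of the hole at crop (305,300), and the dark opening is at the hole's upper left.

```bash
python3 - <<'E'
from h import *
w=dict(np.load("pics/w3.npz")); 
for v in (330,333): t=onz(w,(215+269/4,139+v/4),.125); print(t)
print("off tcp mm",1e3*(t[:2]-[.660,.2648]), "hole", onz(w,(215+305/4,139+301/4),.095))
plan([.660,.2648,.20])
E
```

```text
[0.65986756 0.26696027 0.125     ]
[0.65999944 0.2663856  0.125     ]
off tcp mm [-5.57110073e-04  1.58559577e+00] hole [0.66779627 0.26587609 0.095     ]
plan [-0.0001 -0.0001  0.0022] [-0.0045  0.0012  0.    ] rows 0.0 yawy 12.9 tool z [-0.0032 -0.0017 -1.    ]
```

Emit:
drive_tool(
  increments=[
    [0.005, 0.009, 0.03, 0, 0, 0],
    [0.005, 0.009, 0.06, 0, 0, 0],
    [0.005, 0.009, 0.09, 0, 0, 0],
    [0.005, 0.009, 0.09, 0, 0, 0],
    [0.005, 0.009, 0.09, 0, 0, 0],
  ],
)

```text
time: 6.23
ee_pos: [0.6628, 0.2687, 0.1752]
eef_rot: [0.622, 0.783, -0.001, -0.0]
ft_force: [-0.0, -0.4, -1.6]
width: 0.0232
grip_force: 45.0
```

Emit:
drive_tool(
  increments=[
    [0, 0, 0.01, 0, 0, 0],
    [0, 0, 0.02, 0, 0, 0],
    [0, 0, 0.03, 0, 0, 0],
    [0, 0, 0.036, 0, 0, 0],
    [0, 0, 0.036, 0, 0, 0],
  ],
)

```text
time: 6.65
ee_pos: [0.663, 0.2687, 0.1647]
eef_rot: [0.622, 0.783, -0.0, -0.0]
ft_force: [0.5, 0.5, -2.6]
width: 0.0231
grip_force: 45.0
```

Emit:
drive_tool(
  increments=[
    [0, 0, 0.003, 0, 0, 0],
    [0, 0, 0.006, 0, 0, 0],
    [0, 0, 0.009, 0, 0, 0],
    [0, 0, 0.011, 0, 0, 0],
    [0, 0, 0.011, 0, 0, 0],
  ],
)

```text
time: 7.07
ee_pos: [0.6633, 0.2688, 0.1618]
eef_rot: [0.622, 0.783, -0.0, -0.0]
ft_force: [-1.3, -0.2, -2.2]
width: 0.0232
grip_force: 45.0
```

Emit:
drive_tool(
  increments=[
    [-0.002, -0.002, 0.004, 0, 0, 0],
    [-0.003, -0.003, 0.008, 0, 0, 0],
    [-0.003, -0.003, 0.012, 0, 0, 0],
    [-0.003, -0.003, 0.016, 0, 0, 0],
    [-0.003, -0.003, 0.016, 0, 0, 0],
  ],
)

```text
time: 7.48
ee_pos: [0.6625, 0.2677, 0.1568]
eef_rot: [0.622, 0.783, -0.0, -0.0]
ft_force: [-0.2, 0.7, -2.3]
width: 0.0232
grip_force: 45.0
```

Emit:
drive_tool(
  increments=[
    [0, 0, 0.005, 0, 0, 0],
    [-0.004, 0.003, 0.005, 0, 0, 0],
    [-0.008, 0.007, 0.005, 0, 0, 0],
    [-0.012, 0.01, 0.005, 0, 0, 0],
    [-0.015, 0.013, 0.005, 0, 0, 0],
  ],
)

```text
time: 7.9
ee_pos: [0.6668, 0.2649, 0.1554]
eef_rot: [0.622, 0.783, -0.0, -0.001]
ft_force: [-3.3, 1.8, -2.0]
width: 0.023
grip_force: 45.0
```

Emit:
drive_tool(
  increments=[
    [-0.004, 0.003, 0, 0, 0, 0],
    [-0.008, 0.007, 0, 0, 0, 0],
    [-0.012, 0.011, 0, 0, 0, 0],
    [-0.012, 0.011, 0, 0, 0, 0],
    [-0.012, 0.011, 0, 0, 0, 0],
  ],
)

```text
time: 8.32
ee_pos: [0.6715, 0.2616, 0.1555]
eef_rot: [0.622, 0.783, 0.0, -0.0]
ft_force: [-2.7, 3.3, -2.8]
width: 0.0232
grip_force: 45.0
```

Emit:
drive_tool(
  increments=[
    [-0.002, 0.002, 0, 0, 0, 0],
    [-0.004, 0.003, 0, 0, 0, 0],
    [-0.005, 0.004, 0, 0, 0, 0],
    [-0.005, 0.004, 0, 0, 0, 0],
    [-0.005, 0.004, 0, 0, 0, 0],
  ],
)

```text
time: 8.73
ee_pos: [0.673, 0.2604, 0.1556]
eef_rot: [0.622, 0.783, 0.0, -0.0]
ft_force: [-2.4, 3.7, -3.2]
width: 0.0229
grip_force: 45.0
```

Emit:
drive_tool(
  increments=[
    [0.005, -0.005, 0, 0, 0, 0],
    [0.01, -0.011, 0, 0, 0, 0],
    [0.0145, -0.016, 0, 0, 0, 0],
    [0.0145, -0.016, 0.01, 0, 0, 0],
    [0.0145, -0.016, 0.02, 0, 0, 0],
  ],
)

```text
time: 9.15
ee_pos: [0.6677, 0.263, 0.1499]
eef_rot: [0.622, 0.783, 0.0, 0.001]
ft_force: [0.1, -0.4, -2.3]
width: 0.0231
grip_force: 45.0
```

Emit:
drive_tool(
  increments=[
    [0, 0, 0.01, 0, 0, 0],
    [0, 0, 0.02, 0, 0, 0],
    [0, 0, 0.03, 0, 0, 0],
    [0, 0, 0.035, 0, 0, 0],
    [0, 0, 0.035, 0, 0, 0],
  ],
)

```text
time: 9.57
ee_pos: [0.6671, 0.2633, 0.1385]
eef_rot: [0.622, 0.783, -0.0, -0.0]
ft_force: [-0.3, -0.1, -3.0]
width: 0.0233
grip_force: 45.0
```

Emit:
drive_tool(
  increments=[
    [0, 0, 0.005, 0, 0, 0],
    [0, 0, 0.01, 0, 0, 0],
    [0, 0, 0.015, 0, 0, 0],
    [0, 0, 0.015, 0, 0, 0],
    [0, 0, 0.015, 0, 0, 0],
  ],
)

```text
time: 9.98
ee_pos: [0.6673, 0.2634, 0.1346]
eef_rot: [0.622, 0.783, -0.0, -0.0]
ft_force: [0.2, 0.2, -1.5]
width: 0.0227
grip_force: 45.0
```

Emit:
drive_tool(
  increments=[
    [0, 0, 0.003, 0, 0, 0],
    [0, 0, 0.006, 0, 0, 0],
    [0, 0, 0.009, 0, 0, 0],
    [0, 0, 0.012, 0, 0, 0],
    [0, 0, 0.012, 0, 0, 0],
  ],
)

```text
time: 10.4
ee_pos: [0.6672, 0.2634, 0.1308]
eef_rot: [0.622, 0.783, -0.0, -0.0]
ft_force: [0.5, -0.5, -2.3]
width: 0.0228
grip_force: 45.0
```

Emit:
drive_tool(
  increments=[
    [0, 0, 0.003, 0, 0, 0],
    [0, 0, 0.006, 0, 0, 0],
    [0, 0, 0.008, 0, 0, 0],
    [0, 0, 0.008, 0, 0, 0],
    [0, 0, 0.008, 0, 0, 0],
  ],
)

```text
time: 10.82
ee_pos: [0.6673, 0.2634, 0.1286]
eef_rot: [0.622, 0.783, -0.0, -0.0]
ft_force: [0.6, -0.8, -1.9]
width: 0.023
grip_force: 45.0
```

Emit:
drive_tool(
  increments=[
    [0, 0, 0.003, 0, 0, 0],
    [0, 0, 0.006, 0, 0, 0],
    [0, 0, 0.009, 0, 0, 0],
    [0, 0, 0.012, 0, 0, 0],
    [0, 0, 0.012, 0, 0, 0],
  ],
)

```text
time: 11.23
ee_pos: [0.6672, 0.2636, 0.1248]
eef_rot: [0.622, 0.783, 0.0, -0.0]
ft_force: [0.2, 0.6, -1.5]
width: 0.0232
grip_force: 45.0
```

Emit:
drive_tool(
  increments=[
    [0, 0, 0.003, 0, 0, 0],
    [0, 0, 0.006, 0, 0, 0],
    [0, 0, 0.009, 0, 0, 0],
    [0, 0, 0.012, 0, 0, 0],
    [0, 0, 0.015, 0, 0, 0],
  ],
)

```text
time: 11.65
ee_pos: [0.6672, 0.2637, 0.1206]
eef_rot: [0.622, 0.783, 0.0, -0.0]
ft_force: [-0.6, 0.8, 0.7]
width: 0.0231
grip_force: 45.0
```

Emit:
drive_tool(
  increments=[
    [0, 0, 0.003, 0, 0, 0],
    [0, 0, 0.006, 0, 0, 0],
    [0, 0, 0.009, 0, 0, 0],
    [0, 0, 0.012, 0, 0, 0],
    [0, 0, 0.012, 0, 0, 0],
  ],
)

```text
time: 12.07
ee_pos: [0.667, 0.2638, 0.1167]
eef_rot: [0.622, 0.783, -0.0, -0.0]
ft_force: [-2.0, 1.7, 0.1]
width: 0.0231
grip_force: 45.0
```

Emit:
drive_tool(
  increments=[
    [0, 0, 0.003, 0, 0, 0],
    [0, 0, 0.006, 0, 0, 0],
    [0, 0, 0.009, 0, 0, 0],
    [0, 0, 0.012, 0, 0, 0],
    [0, 0, 0.015, 0, 0, 0],
  ],
)

```text
time: 12.48
ee_pos: [0.6673, 0.2636, 0.1124]
eef_rot: [0.622, 0.783, 0.0, -0.0]
ft_force: [-3.0, 3.0, 0.8]
width: 0.0229
grip_force: 45.0
```

Emit:
drive_tool(
  increments=[
    [0, 0, 0.003, 0, 0, 0],
    [0, 0, 0.006, 0, 0, 0],
    [0, 0, 0.009, 0, 0, 0],
    [0, 0, 0.012, 0, 0, 0],
    [0, 0, 0.014, 0, 0, 0],
  ],
)

```text
time: 12.9
ee_pos: [0.6673, 0.2635, 0.1081]
eef_rot: [0.622, 0.783, 0.0, -0.0]
ft_force: [-3.4, 2.8, 0.8]
width: 0.0229
grip_force: 45.0
```

Emit:
drive_tool(
  increments=[
    [0, 0, 0.003, 0, 0, 0],
    [0, 0, 0.006, 0, 0, 0],
    [0, 0, 0.009, 0, 0, 0],
    [0, 0, 0.009, 0, 0, 0],
    [0, 0, 0.009, 0, 0, 0],
  ],
)

```text
time: 13.32
ee_pos: [0.6673, 0.2634, 0.1053]
eef_rot: [0.622, 0.783, -0.0, -0.0]
ft_force: [-2.5, 4.8, -0.7]
width: 0.0228
grip_force: 45.0
```

Emit:
drive_tool(
  increments=[
    [0, 0, 0.002, 0, 0, 0],
    [0, 0, 0.004, 0, 0, 0],
    [0, 0, 0.004, 0, 0, 0],
    [0, 0, 0.004, 0, 0, 0],
    [0, 0, 0.004, 0, 0, 0],
  ],
)

```text
time: 13.73
ee_pos: [0.6673, 0.2635, 0.1047]
eef_rot: [0.622, 0.783, 0.0, -0.0]
ft_force: [-3.5, 2.1, 2.1]
width: 0.0229
grip_force: 45.0
```

Emit:
drive_tool(
  increments=[
    [0, 0, 0.001, 0, 0, 0],
    [0, 0, 0.002, 0, 0, 0],
    [0, 0, 0.003, 0, 0, 0],
    [0, 0, 0.003, 0, 0, 0],
    [0, 0, 0.003, 0, 0, 0],
  ],
)

```text
time: 14.15
ee_pos: [0.6673, 0.2636, 0.1046]
eef_rot: [0.622, 0.783, 0.0, -0.0]
ft_force: [-6.4, 1.5, 8.5]
width: 0.023
grip_force: 45.0
```

Emit:
drive_tool(
  increments=[
    [0, 0, -0.01, 0, 0, 0],
    [0, 0, -0.05, 0, 0, 0],
    [0, 0, -0.12, 0, 0, 0],
    [0, 0, -0.21, 0, 0, 0],
    [0, 0, -0.3, 0, 0, 0],
  ],
)

```text
time: 14.57
ee_pos: [0.6677, 0.2615, 0.1937]
eef_rot: [0.623, 0.782, -0.001, 0.001]
ft_force: [0.3, 0.3, -1.2]
width: 0.0229
grip_force: 45.0
```

Emit:
drive_tool(
  increments=[
    [0, 0, -0.08, 0, 0, 0],
    [-0.06, -0.046, -0.13, 0, 0, 0],
    [-0.16, -0.122, -0.13, 0, 0, 0],
    [-0.265, -0.203, -0.13, 0, 0, 0],
    [-0.37, -0.283, -0.13, 0, 0, 0],
  ],
)

```text
time: 14.98
ee_pos: [0.6093, 0.1331, 0.2324]
eef_rot: [0.623, 0.782, -0.0, 0.001]
ft_force: [1.2, -0.1, -1.3]
width: 0.023
grip_force: 45.0
```

Emit:
drive_tool(
  increments=[
    [-0.107, -0.082, 0, 0, 0, 0],
    [-0.214, -0.164, 0, 0, 0, 0],
    [-0.32, -0.245, 0, 0, 0, 0],
    [-0.427, -0.327, 0, 0, 0, 0],
    [-0.534, -0.409, 0, 0, 0, 0],
  ],
)

```text
time: 15.4
ee_pos: [0.525, -0.0509, 0.2324]
eef_rot: [0.623, 0.782, -0.0, 0.001]
ft_force: [0.3, -0.5, -1.9]
width: 0.0229
grip_force: 45.0
```

Emit:
drive_tool(
  increments=[
    [-0.1, -0.076, 0, 0, 0, 0],
    [-0.2, -0.153, 0, 0, 0, 0],
    [-0.27, -0.207, 0, 0, 0, 0],
    [-0.27, -0.207, 0, 0, 0, 0],
    [-0.27, -0.207, 0, 0, 0, 0],
  ],
)

```text
time: 15.82
ee_pos: [0.4831, -0.1433, 0.2327]
eef_rot: [0.624, 0.781, -0.0, 0.001]
ft_force: [0.3, 1.2, -2.4]
width: 0.0232
grip_force: 45.0
```

```bash
python3 - <<'E'
from h import *
st(); plan([.4831,-.140,.165],12.9)
w=get_calibration("wrist"); im=camera("wrist"); cv2.imwrite("pics/w4.png",im); np.savez("pics/w4",**{k:np.array(w[k]) for k in w}); st()
u=project(w,[.4835,-.138,.074]); print(u); x0,y0=int(u[0])-75,int(u[1])-75; print(x0,y0)
cv2.imwrite("pics/w4c.png",cv2.resize(im[y0:y0+150,x0:x0+150],(600,600),interpolation=cv2.INTER_CUBIC))
E
```

```text
t 15.82 pos [ 0.4831 -0.1433  0.2327] F [ 0.26  1.16 -2.37] w 0.0232 g 45.0
plan [0.0109 0.0022 0.2257] [ 0.0009  0.0012 -0.0037] rows 1.6 yawy 12.7 tool z [ 9.e-04 -8.e-04 -1.e+00]
t 15.87 pos [ 0.4837 -0.1415  0.2325] F [ 0.74  1.23 -2.38] w 0.0227 g 45.0
[283.02448864 194.04377884]
208 119
```

View pics/w4c.png

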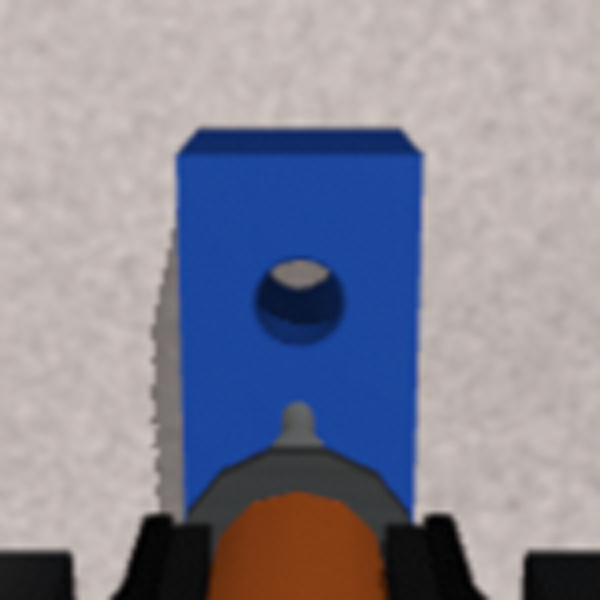

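The crop shows the empty stand hole at crop (300,302), with the drift's tip hanging at (298,408), in line with the stand's axis.

Emit:
drive_tool(
  increments=[
    [0.006, 0, 0.06, 0, 0, 0],
    [0.006, 0, 0.12, 0, 0, 0],
    [0.006, 0, 0.18, 0, 0, 0],
    [0.006, 0, 0.22, 0, 0, 0],
    [0.006, 0, 0.22, 0, 0, 0],
  ],
)

```text
time: 16.28
ee_pos: [0.4825, -0.1375, 0.1638]
eef_rot: [0.622, 0.783, -0.001, -0.002]
ft_force: [-0.5, -1.1, -2.3]
width: 0.0232
grip_force: 45.0
```

```bash
python3 - <<'E'
from h import *
w=dict(np.load("pics/w4.npz")); print(onz(w,(283,194.5),.074),onz(w,(282.5,221.5),.157))
st(); plan([.4831,-.140,.088],12.9)
E
```

```text
[ 0.48357885 -0.13845762  0.074     ] [ 0.48349448 -0.14118102  0.157     ]
t 16.28 pos [ 0.4825 -0.1375  0.1638] F [-0.55 -1.1  -2.3 ] w 0.0232 g 45.0
plan [-0.0087  0.0012  0.2527] [-0.0054 -0.0009  0.005 ] rows 1.8 yawy 13.1 tool z [-4.3e-03 -2.0e-04 -1.0e+00]
```

Emit:
drive_tool(
  increments=[
    [0, 0, 0, 0, 0, 0],
    [0, 0, 0, 0, 0, 0],
    [0, 0, 0, 0, 0, 0],
    [0, 0, 0, 0, 0, 0],
    [0, 0, 0, 0, 0, 0],
  ],
)

```text
time: 16.7
ee_pos: [0.4839, -0.1387, 0.167]
eef_rot: [0.622, 0.783, 0.0, 0.0]
ft_force: [0.4, -0.3, -2.5]
width: 0.0228
grip_force: 45.0
```

Emit:
drive_tool(
  increments=[
    [-0.005, -0.002, 0.01, 0, 0, 0],
    [-0.005, -0.002, 0.05, 0, 0, 0],
    [-0.005, -0.002, 0.1, 0, 0, 0],
    [-0.005, -0.002, 0.14, 0, 0, 0],
    [-0.005, -0.002, 0.14, 0, 0, 0],
  ],
)

```text
time: 17.12
ee_pos: [0.4818, -0.1401, 0.1223]
eef_rot: [0.622, 0.783, -0.001, -0.001]
ft_force: [-1.1, 0.3, -1.9]
width: 0.023
grip_force: 45.0
```

Emit:
drive_tool(
  increments=[
    [0, 0, 0.02, 0, 0, 0],
    [0, 0, 0.05, 0, 0, 0],
    [0, 0, 0.08, 0, 0, 0],
    [0, 0, 0.11, 0, 0, 0],
    [0, 0, 0.11, 0, 0, 0],
  ],
)

```text
time: 17.53
ee_pos: [0.4822, -0.1401, 0.0895]
eef_rot: [0.622, 0.783, -0.001, -0.001]
ft_force: [0.4, -0.1, -2.6]
width: 0.0232
grip_force: 45.0
```

Emit:
drive_tool(
  increments=[
    [0, 0.002, 0.006, 0, 0, 0],
    [0, 0.002, 0.012, 0, 0, 0],
    [0, 0.002, 0.018, 0, 0, 0],
    [0, 0.002, 0.019, 0, 0, 0],
    [0, 0.002, 0.019, 0, 0, 0],
  ],
)

```text
time: 17.95
ee_pos: [0.4839, -0.1402, 0.0858]
eef_rot: [0.622, 0.783, 0.0, 0.0]
ft_force: [0.2, -1.4, -2.2]
width: 0.0232
grip_force: 45.0
```

Emit:
drive_tool(
  increments=[
    [0, 0, 0, 0, 0, 0],
    [0, 0, 0, 0, 0, 0],
    [0, 0, 0, 0, 0, 0],
    [0, 0, 0, 0, 0, 0],
    [0, 0, 0, 0, 0, 0],
  ],
  claw=0.35,
)

```text
time: 18.37
ee_pos: [0.484, -0.1402, 0.0859]
eef_rot: [0.622, 0.783, 0.0, 0.0]
ft_force: [0.4, 0.5, -0.4]
width: 0.0487
grip_force: 0.0
```

Emit:
drive_tool(
  increments=[
    [0, 0, -0.03, 0, 0, 0],
    [0, 0, -0.1, 0, 0, 0],
    [0, 0, -0.18, 0, 0, 0],
    [0, 0, -0.26, 0, 0, 0],
    [0, 0, -0.26, 0, 0, 0],
  ],
)

```text
time: 18.78
ee_pos: [0.4861, -0.1409, 0.1688]
eef_rot: [0.623, 0.783, 0.002, 0.003]
ft_force: [1.1, 0.3, -0.0]
width: 0.0566
grip_force: 0.0
```

Emit:
drive_tool(
  increments=[
    [-0.11, 0, 0, 0, 0, 0],
    [-0.218, 0, 0, 0, 0, 0],
    [-0.218, 0, 0, 0, 0, 0],
    [-0.218, 0, 0, 0, 0, 0],
    [-0.218, 0, 0, 0, 0, 0],
  ],
)

```text
time: 19.2
ee_pos: [0.4985, -0.2035, 0.1637]
eef_rot: [0.622, 0.783, 0.0, -0.0]
ft_force: [-0.3, 0.2, 0.0]
width: 0.0569
grip_force: 0.0
```

```bash
python3 - <<'E'
from h import *
st(); plan([.4987,-.2048,.0815],12.9)
w=get_calibration("wrist"); im=camera("wrist"); cv2.imwrite("pics/w5.png",im); st()
print("red exp",project(w,[.4987,-.2048,.104]),"drift top exp",project(w,[.4835,-.1385,.124]))
for x in blobs(im,(0,120,60),(18,255,255),60)+blobs(im,(170,120,60),(180,255,255),60): print(x, onz(w,x[0],.124).round(4),onz(w,x[0],.104).round(4))
E
```

```text
t 19.2 pos [ 0.4985 -0.2035  0.1637] F [-0.3   0.21  0.02] w 0.0569 g 0.0
plan [-4.400e-03 -1.000e-04  2.741e-01] [-0.0003 -0.0006  0.0025] rows 2.0 yawy 13.0 tool z [-4.e-04  4.e-04 -1.e+00]
t 19.25 pos [ 0.4986 -0.203   0.1637] F [-0.13 -0.01 -1.44] w 0.0564 g 0.0
red exp [281.31692722 232.55490774] drift top exp [281.39124101 135.35362994]
([282.1, 136.2], [263, 116, 40, 41, 1254]) [ 0.484  -0.1389  0.124 ] [ 0.4842 -0.1397  0.104 ]
([280.3, 227.9], [264, 209, 34, 39, 1031]) [ 0.4959 -0.1952  0.124 ] [ 0.4972 -0.2016  0.104 ]
```

View pics/w5.png

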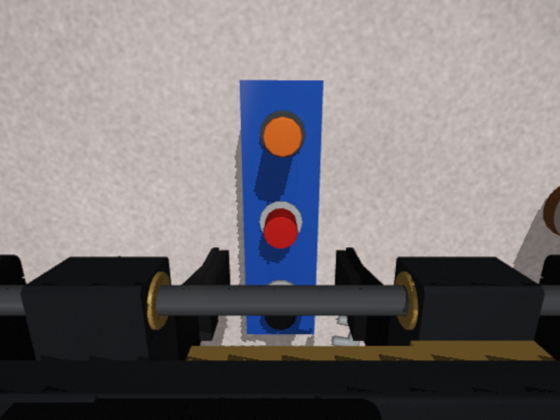

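The view shows the drift back upright in its hole at (282,136) and the red knob top at (281,230), within 2 px of where I predicted it.

Emit:
drive_tool(
  increments=[
    [-0.004, 0, 0.08, 0, 0, 0],
    [-0.004, 0, 0.16, 0, 0, 0],
    [-0.004, 0, 0.22, 0, 0, 0],
    [-0.004, 0, 0.26, 0, 0, 0],
    [-0.004, 0, 0.27, 0, 0, 0],
  ],
)

```text
time: 19.67
ee_pos: [0.4979, -0.2037, 0.0809]
eef_rot: [0.622, 0.783, -0.0, -0.001]
ft_force: [0.3, 0.0, -0.6]
width: 0.0567
grip_force: 0.0
```

Emit:
drive_tool(
  increments=[
    [0, 0, 0, 0, 0, 0],
    [0, 0, 0, 0, 0, 0],
    [0, 0, 0, 0, 0, 0],
    [0, 0, 0, 0, 0, 0],
    [0, 0, 0, 0, 0, 0],
  ],
  claw=1,
  force=35,
)

```text
time: 20.08
ee_pos: [0.4993, -0.2052, 0.0835]
eef_rot: [0.622, 0.783, 0.0, 0.001]
ft_force: [-0.3, 0.3, 0.4]
width: 0.031
grip_force: 0.0
```

Emit:
drive_tool(
  increments=[
    [0, 0, 0, 0, 0, 0],
    [0, 0, 0, 0, 0, 0],
    [0, 0, 0, 0, 0, 0],
    [0, 0, 0, 0, 0, 0],
    [0, 0, 0, 0, 0, 0],
  ],
)

```text
time: 20.5
ee_pos: [0.499, -0.2052, 0.0832]
eef_rot: [0.622, 0.783, 0.0, 0.0]
ft_force: [-2.2, 0.5, 6.2]
width: 0.0239
grip_force: 35.0
```

Emit:
drive_tool(
  increments=[
    [0, 0, -0.06, 0, 0, 0],
    [0, 0, -0.18, 0, 0, 0],
    [0, 0, -0.3, 0, 0, 0],
    [0, 0, -0.42, 0, 0, 0],
    [0, 0, -0.47, 0, 0, 0],
  ],
)

```text
time: 20.92
ee_pos: [0.5001, -0.2058, 0.2283]
eef_rot: [0.623, 0.783, 0.001, 0.002]
ft_force: [0.8, 0.2, -0.3]
width: 0.0245
grip_force: 35.0
```

Emit:
drive_tool(
  increments=[
    [0.116, 0.074, 0, 0, 0, 0],
    [0.232, 0.148, 0, 0, 0, 0],
    [0.348, 0.223, 0, 0, 0, 0],
    [0.464, 0.297, 0, 0, 0, 0],
    [0.58, 0.371, 0, 0, 0, 0],
  ],
)

```text
time: 21.33
ee_pos: [0.5682, -0.0084, 0.2236]
eef_rot: [0.622, 0.783, 0.0, -0.0]
ft_force: [1.2, -0.4, -0.5]
width: 0.0245
grip_force: 35.0
```

Emit:
drive_tool(
  increments=[
    [0.116, 0.074, 0, 0, 0, 0],
    [0.232, 0.148, 0, 0, 0, 0],
    [0.348, 0.223, 0, 0, 0, 0],
    [0.464, 0.297, 0, 0, 0, 0],
    [0.58, 0.371, 0, 0, 0, 0],
  ],
)

```text
time: 21.75
ee_pos: [0.6374, 0.1862, 0.2232]
eef_rot: [0.622, 0.783, -0.0, -0.0]
ft_force: [0.8, -1.0, -1.3]
width: 0.0242
grip_force: 35.0
```

Emit:
drive_tool(
  increments=[
    [0.116, 0.074, 0, 0, 0, 0],
    [0.21, 0.135, 0.02, 0, 0, 0],
    [0.225, 0.15, 0.08, 0, 0, 0],
    [0.225, 0.15, 0.1, 0, 0, 0],
    [0.225, 0.15, 0.1, 0, 0, 0],
  ],
)

```text
time: 22.17
ee_pos: [0.6648, 0.2594, 0.1907]
eef_rot: [0.622, 0.783, -0.002, -0.001]
ft_force: [0.4, -0.8, -2.7]
width: 0.0242
grip_force: 35.0
```

```bash
python3 - <<'E'
from h import *
camera("wrist"); w=get_calibration("wrist"); im=camera("wrist"); cv2.imwrite("pics/w6.png",im); np.savez("pics/w6",**{k:np.array(w[k]) for k in w}); st()
plan([.6674,.2648,.14],12.9)
u=project(w,[.6674,.2652,.095]);print("hole expected",u)
for x in blobs(im,(0,150,60),(6,255,255),15)+blobs(im,(170,100,60),(180,255,255),15): print(x, onz(w,x[0],.095).round(4))
x0,y0=int(u[0])-75,max(0,int(u[1])-75); print(x0,y0)
cv2.imwrite("pics/w6c.png",cv2.resize(im[y0:y0+150,x0:x0+150],(600,600),interpolation=cv2.INTER_CUBIC))
E
```

```text
t 22.27 pos [0.6661 0.2582 0.194 ] F [ 0.2  -0.71 -1.09] w 0.0238 g 35.0
plan [0.0207 0.0092 0.1801] [-0.0004  0.0011  0.0001] rows 1.3 yawy 12.9 tool z [-1.e-04 -9.e-04 -1.e+00]
hole expected [285.8497799  208.72234714]
([283.6, 177.0], [280, 167, 8, 22, 136]) [0.6597 0.2902 0.095 ]
([317.9, 206.7], [308, 203, 21, 8, 128]) [0.6924 0.2727 0.095 ]
([254.1, 211.0], [244, 208, 21, 7, 127]) [0.6426 0.2575 0.095 ]
([281.8, 266.4], [257, 244, 51, 41, 1720]) [0.6757 0.2146 0.095 ]
([272.0, 285.0], [258, 285, 29, 1, 29]) [0.6713 0.1954 0.095 ]
([296.5, 285.0], [288, 285, 18, 1, 18]) [0.6921 0.2002 0.095 ]
210 133
```

View pics/w6c.png

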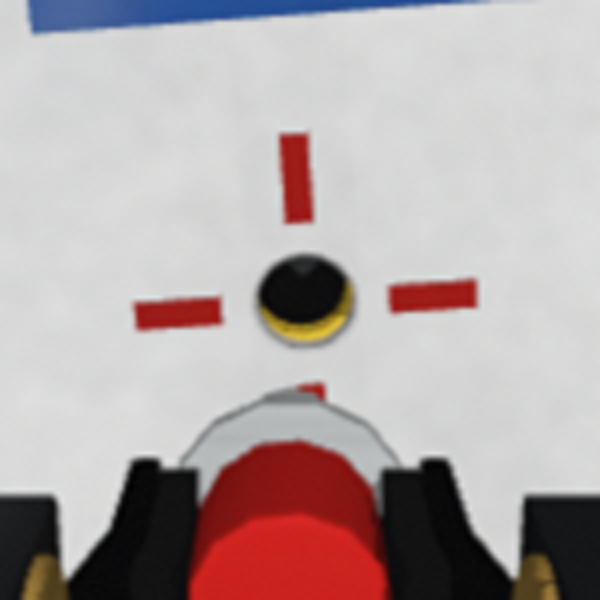

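The crop shows the two holes in line: dark inside, with only a thin yellow rim from parallax. The bolt's flange is in the gripper with its front edge at crop (290,401), and the hole is at crop (305,300).

```bash
python3 - <<'E'
from h import *
w=dict(np.load("pics/w6.npz")); ax=np.array([-.2233,.9748])
for v,z in ((400,.1888),(404,.1888),(394,.1848)):
    p=onz(w,(210+290/4,133+v/4),z)[:2]; print(p, "axis by flange",1e3*(p-ax*.017-[.6661,.2582]))
p=onz(w,(210+290/4,133+391/4),.1528)[:2]; print("by foot",1e3*(p-ax*.0065-[.6661,.2582]))
E
```

```text
[0.66222022 0.27583226] axis by flange [-0.08367673  1.06066347]
[0.66234656 0.27528425] axis by flange [0.04266429 0.51265165]
[0.66233432 0.27532352] axis by flange [0.03042492 0.55191978]
by foot [-0.00350927  0.65388361]
```

Emit:
drive_tool(
  increments=[
    [0.02, 0.009, 0.05, 0, 0, 0],
    [0.02, 0.009, 0.1, 0, 0, 0],
    [0.02, 0.009, 0.15, 0, 0, 0],
    [0.02, 0.009, 0.175, 0, 0, 0],
    [0.02, 0.009, 0.175, 0, 0, 0],
  ],
)

```text
time: 22.68
ee_pos: [0.6663, 0.2658, 0.1392]
eef_rot: [0.623, 0.783, -0.001, -0.001]
ft_force: [-0.3, 0.6, -1.4]
width: 0.0245
grip_force: 35.0
```

Emit:
drive_tool(
  increments=[
    [0, 0, 0, 0, 0, 0],
    [0, 0, 0, 0, 0, 0],
    [0, 0, 0, 0, 0, 0],
    [0, 0, 0, 0, 0, 0],
    [0, 0, 0, 0, 0, 0],
  ],
)

```text
time: 23.1
ee_pos: [0.6675, 0.2666, 0.1419]
eef_rot: [0.622, 0.783, 0.0, 0.0]
ft_force: [-0.3, -0.2, -1.7]
width: 0.0243
grip_force: 35.0
```

Emit:
drive_tool(
  increments=[
    [-0.0065, -0.001, 0.01, 0, 0, 0],
    [-0.0065, -0.001, 0.02, 0, 0, 0],
    [-0.0065, -0.001, 0.03, 0, 0, 0],
    [-0.0065, -0.001, 0.04, 0, 0, 0],
    [-0.0065, -0.001, 0.04, 0, 0, 0],
  ],
)

```text
time: 23.52
ee_pos: [0.6669, 0.2644, 0.1281]
eef_rot: [0.622, 0.783, -0.001, -0.0]
ft_force: [0.0, -0.3, -1.7]
width: 0.0238
grip_force: 35.0
```

Emit:
drive_tool(
  increments=[
    [0, 0, 0.005, 0, 0, 0],
    [0, 0, 0.01, 0, 0, 0],
    [0, 0, 0.015, 0, 0, 0],
    [0, 0, 0.02, 0, 0, 0],
    [0, 0, 0.025, 0, 0, 0],
  ],
)

```text
time: 23.93
ee_pos: [0.6674, 0.2645, 0.1216]
eef_rot: [0.622, 0.783, 0.0, -0.0]
ft_force: [-0.7, -0.3, -0.9]
width: 0.0238
grip_force: 35.0
```

Emit:
drive_tool(
  increments=[
    [0, 0, 0.008, 0, 0, 0],
    [0, 0, 0.016, 0, 0, 0],
    [0, 0, 0.024, 0, 0, 0],
    [0, 0, 0.032, 0, 0, 0],
    [0, 0, 0.038, 0, 0, 0],
  ],
)

```text
time: 24.35
ee_pos: [0.6673, 0.2645, 0.11]
eef_rot: [0.622, 0.783, -0.0, -0.0]
ft_force: [-0.2, 0.4, -2.0]
width: 0.0242
grip_force: 35.0
```

Emit:
drive_tool(
  increments=[
    [0, 0, 0.004, 0, 0, 0],
    [0, 0, 0.008, 0, 0, 0],
    [0, 0, 0.012, 0, 0, 0],
    [0, 0, 0.016, 0, 0, 0],
    [0, 0, 0.016, 0, 0, 0],
  ],
)

```text
time: 24.77
ee_pos: [0.6673, 0.2645, 0.1053]
eef_rot: [0.622, 0.783, -0.0, -0.0]
ft_force: [0.4, 0.4, -1.5]
width: 0.0241
grip_force: 35.0
```

Seat it gently, release, and rise.

Emit:
drive_tool(
  increments=[
    [0, 0, 0.002, 0, 0, 0],
    [0, 0, 0.004, 0, 0, 0],
    [0, 0, 0.005, 0, 0, 0],
    [0, 0, 0.005, 0, 0, 0],
    [0, 0, 0.005, 0, 0, 0],
  ],
)

```text
time: 25.18
ee_pos: [0.6674, 0.2645, 0.1043]
eef_rot: [0.622, 0.783, 0.0, 0.0]
ft_force: [-0.4, -0.8, 1.4]
width: 0.0243
grip_force: 35.0
```

Emit:
drive_tool(
  increments=[
    [0, 0, 0, 0, 0, 0],
    [0, 0, 0, 0, 0, 0],
    [0, 0, 0, 0, 0, 0],
    [0, 0, 0, 0, 0, 0],
    [0, 0, 0, 0, 0, 0],
  ],
  claw=0.4,
)

```text
time: 25.6
ee_pos: [0.6674, 0.2645, 0.104]
eef_rot: [0.622, 0.783, 0.0, -0.0]
ft_force: [0.8, -0.2, 0.4]
width: 0.0481
grip_force: 0.0
```

Emit:
drive_tool(
  increments=[
    [0, 0, -0.02, 0, 0, 0],
    [0, 0, -0.08, 0, 0, 0],
    [0, 0, -0.16, 0, 0, 0],
    [0, 0, -0.24, 0, 0, 0],
    [0, 0, -0.32, 0, 0, 0],
  ],
)

```text
time: 26.02
ee_pos: [0.6673, 0.2644, 0.2016]
eef_rot: [0.622, 0.783, 0.0, 0.0]
ft_force: [0.6, 0.3, -0.3]
width: 0.0521
grip_force: 0.0
```

```bash
python3 - <<'E'
from h import *
camera("wrist");im=camera("wrist"); s=camera("scene"); st()
cv2.imwrite("pics/end.png",np.hstack([cv2.resize(im[120:320,180:380],(400,400)),cv2.resize(s[150:300,160:420],(400,231)).repeat(2,0)[:400][:400]]))
E
```

```text
t 26.17 pos [0.6685 0.2648 0.203 ] F [ 0.22  0.22 -0.78] w 0.0526 g 0.0
```

View pics/end.png

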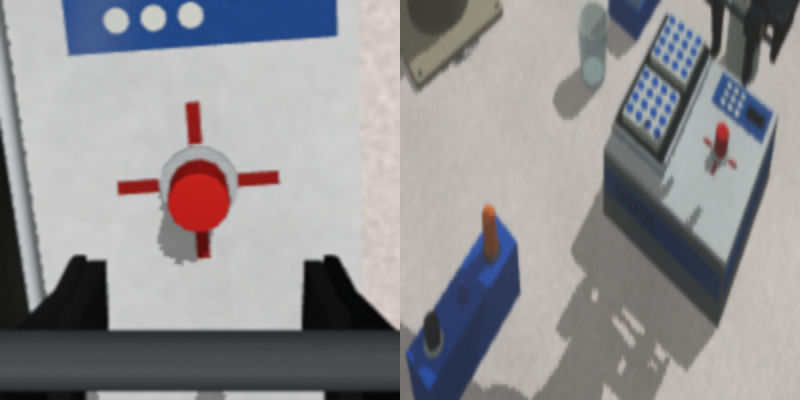

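The pictures show the red bolt flat in the lock hole, centred on the red marks at about (199,180). The drift stands upright in the stand, and the spare is untouched.

```bash
python3 -c "
from bench import *
print(close_job())"
```

```text
the job is handed in; nothing more can be done
None
```

The shaker is locked for transport and the job is handed in at about 26 s: the drift's collar went fully down, the lock bolt is home in its place, the drift is back upright in the stand, and measured forces at the wrist stayed near 11 N at most.

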